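# Index the cap turntable on by one notch

### The arm

A 6-joint arm with a two-finger parallel gripper is mounted at the origin on a cart in front of the work surface, level with it; the furniture and walls round the work are solid. World frame = base frame: x ahead of the robot, y to its left, z up, the work surface at z = 0. Lengths are in mm, angles in rad, forces in N, time in s.
With the tool pointing down it reaches from about 400 to 925 mm from the base axis. Payload 12.5 kg.
Tool frame: the origin (TCP) lies between the finger pads; the fingertips stand 19 mm ahead of it and the grasp point (between the pads) is the TCP (env.tips_ahead is the distance from the TCP to the fingertips, in mm); z points along the fingers, y is the line along which they close (so a half turn about z gives the same grasp; the last joint's range is limited). The gripper opens to 95 mm and grips with 3 to 60 N. Pads are 20 mm wide; open, the fingers measure 119 mm over their backs; the gripper's body (75 mm by 180 mm) begins 59 mm behind the grasp point.
Start: joints at [1.053, 0.491, 1.559, -0, 1.092, -0.106], TCP at [250.147, 572.775, 233.661] pointing down, gripper open.
Joint ranges: [-3.1, 3.1], [-0.84, 2.19], [0.05, 2.79], [-1.13, 4.28], [0.06, 2.93], [-2.69, 2.69]. Speed limits (rad/s): [2.22, 2.22, 2.79, 3.14, 3.14, 3.14].

### API

Orientations are given as [roll, pitch, yaw] about the fixed x, y, z axes, in that order (R = Rz(yaw) Ry(pitch) Rx(roll)).
In Python, from cell import env gives the robot as it stands.
- The arm moves only by the shell command python3 -m crank 'ROWS'. ROWS is JSON, a list of rows, each a list of 5 numbers: the shift along the tool's x, y, z in mm, then the turn about the tool's z in degrees, then the finger opening in mm, from 0 to 95.1. In form: [[dx, dy, dz, yaw, grip], ...]. A call has 1 to 10 rows; each row is the pose to reach, as a shift and turn from the pose commanded when the call began, along the tool's axes at that moment; what a row does not reach only later rows make up. A row lasts 1/12 s, in which the tool goes at most 41.7 mm and 7.16 degrees, less where a joint would pass 70% of its speed; a pose out of reach is approached as far as the arm can. A call with a gripper value outside its range is refused whole. The fingers move at their own pace and stop on an object; the grip force is fixed at half the most. Time passes only in rows, so rows that repeat a pose let the fingers close. It gives the time, the measured TCP pose, the force, the opening and the grip force at its end, in the units of the state.
- env.state(): the state, without advancing time (a new reading comes with each control period).
- env.read_camera(name): name is "scene" or "top"; returns a dict with "img" (420x560x3 uint8, blue, green, red), "K" (3x3 intrinsics, pixels), "pose" (4x4, takes a point from camera to world coordinates). Camera axes: x right, y down, z forward; pixel columns grow to the right and rows downward; lengths in mm; the calibration is good to about 2 mm. A picture is of the moment at which its call begins. There is no depth.
- env.job_done(): hands the job in; it is judged then, once.
The state is a dict: "t": time; "joints": joint angles; "qvel": joint speeds; "tau": joint torques, N m; "eef_pos": TCP position; "tcp_rot": TCP orientation; "ft_force": force on the tool from outside, world axes, zero at the start; "moment": the same for the moment, N m; "opening": opening from 0.0 (shut) to 1.0 (fully open); "grip_force": force on a finger pad.
Only numpy, scipy, OpenCV 4.12 (cv2) and the standard library are available. Lean on these libraries where they do the work, as an engineer would, in place of code of your own. Each camera call takes 0.05 s, during which the arm holds its last target. There are 200 camera calls.

### The job

The cap turntable is held in its home block by the spring plunger on its arm. Pull the plunger knob up out of the home block, turn the table clockwise (seen from above) to the next notch of the index ring and let the pin spring fully down into it so that the table is locked, then let go. Do not force the pin sideways against the steel, do not go on past that notch, and leave the caps in their nests and the caps on the desk where they are.

Things in the scene. Friction and masses are not known exactly. Their poses are not given: they have to be found in the camera images.
- stage_base: grey round foot of the turntable, 224 mm across, fixed to the desk; origin at the centre of its underside, on the vertical turning axis; its own -x axis points to the home block. To its left the filling machine's thin boom with the nozzle clamp crosses over the front of the desk (x 0.37 to 0.47, y 0.01 to 0.37, up to 0.38 above the desk): keep the arm clear of it
- home_block (a point): top centre, 48 mm above the desk, of the dark home block on the -x side of the foot: two cheeks, each 12 mm wide, 8 mm above the ring, with a 10.5 mm gap between them in which the pin rests at the start; 34.5 mm wide in all
- ring_centre (a point): centre of the steel index ring round the foot, at the height of its flat top (40 mm above the desk); outer radius 106 mm; open radial notches 10.5 mm wide every 60 degrees, none at home. Its angle is set anew for each job and not reported: the first notch is 0.80 to 1.29 rad (46 to 74 degrees) clockwise of home; find it by eye or let the pin ride on the ring until it drops in
- turntable (a joint): turning angle of the table in rad, 0 in the home block, growing clockwise seen from above. The table is an aluminium disc, radius 72 mm, top 60 mm above the desk, with an arm that carries the plunger; at 0 the arm points along the own -x axis of stage_base. It drags with about 0.12 N m of friction
- plunger (a joint): height of the plunger in m above its lowest stop, growing as the knob is pulled up: 0 fully down in a notch (locked), about 0.010 in the home block or riding on top of the ring, above 0.018 clear over the home block, 0.026 upper stop. The spring pushes down with about 4 N at 0 and 10 N at 0.026, 250 N/m, and damping is 40 N s/m
- knob_grip (a point): centre of the black ribbed plunger knob, an upright cylinder 24 mm across and 22 mm high that also spins freely about its own axis; it moves on a circle of radius 92 mm round the turning axis, 95 mm above the desk plus the plunger value. Under it a dark housing 18 mm across reaches to 76 mm above the desk; the arm beside it is 60 mm high; the nearest cap, 80 mm away, reaches to 80 mm
- index_pin: steel pin under the knob, 8 mm thick with a rounded tip, rising and falling with it (joint plunger); origin on the pin's axis, at desk height when the plunger is at 0; the tip is 30 mm above the origin. It is slender: pushed sideways or pressed against the ring or a notch wall with more than 16 N it counts as forced (the spring alone presses it on with about 7 N)
- cap_1: white bottle cap, 31 mm across, 20 mm high, loose in a black nest ring on the table; origin at the centre of its underside, 60 mm above the desk
- cap_5: second such cap in another nest (the third nest is empty)
- nest1_floor (a point): centre of the floor of the nest of cap_1, turning with the table; the nest ring is 42 mm across outside, 35 mm inside, 6 mm high
- nest2_floor (a point): the same for the nest of cap_5
- cap_3: bottle cap lying on the desk beside the foot, 31 mm across, 20 mm high; not to be moved
- cap_4: bottle cap lying on the desk on another side of the foot; not to be moved
Things that resemble listed ones, but are neither listed nor needed, are in the scene too. What is shaped like the cap_5 but green is not meant.

How it is judged:
By the outcome, as a careful person would: the job done as asked, in the order asked, and still so for the second after the job is handed in, with the robot touching nothing.
It also fails if it takes over 64 s, if anything falls off the work surface, if the arm or the gripper's body presses on something with over 40 N, if the wrist force passes 120 N, or if a joint passes its speed limit or range.

## Working session

There is one attempt and no reset: what is moved stays moved. The work goes in short steps, Python scripts to look and compute and a shell command to move; the robot and the scene stay as the last step left them, time stands still between calls to the robot, and variables do not carry over. Pictures are saved under pics/ and viewed, at most 10 in all, crops included, and the job is handed in when it is done.

```bash
ls; mkdir -p pics; python3 - <<'E'
from cell import env
import cv2,numpy as np
np.set_printoptions(precision=2,suppress=True)
for n in("scene","top"):
    c=env.read_camera(n);cv2.imwrite(f"pics/{n}0.png",c["img"]);print(n,c["K"],c["pose"])
print(env.state())
E
```

```text
pics
scene [[496.83   0.   287.51]
 [  0.   496.83 214.13]
 [  0.     0.     1.  ]] [[ -0.74  -0.32   0.59 132.79]
 [ -0.67   0.34  -0.66 409.6 ]
 [  0.01  -0.88  -0.47 475.15]
 [  0.     0.     0.     1.  ]]
top [[529.03   0.   271.73]
 [  0.   529.03 207.43]
 [  0.     0.     1.  ]] [[   0.     -1.      0.07  543.97]
 [  -1.     -0.     -0.   -115.66]
 [   0.     -0.07   -1.   1017.01]
 [   0.      0.      0.      1.  ]]
{'t': 0.1, 'joints': array([ 1.05,  0.49,  1.56, -0.  ,  1.09, -0.11]), 'qvel': array([ 0., -0., -0., -0.,  0., -0.]), 'tau': array([  0.  , -61.36, -25.86,   0.07,   0.05,  -0.  ]), 'eef_pos': array([250.06, 572.57, 233.13]), 'tcp_rot': array([-3.14, -0.  ,  2.73]), 'ft_force': array([ 0.14, -0.23, -0.28]), 'moment': array([0.05, 0.02, 0.07]), 'grip_force': 0.0, 'opening': 1.000245321378719}
```

View pics/scene0.png

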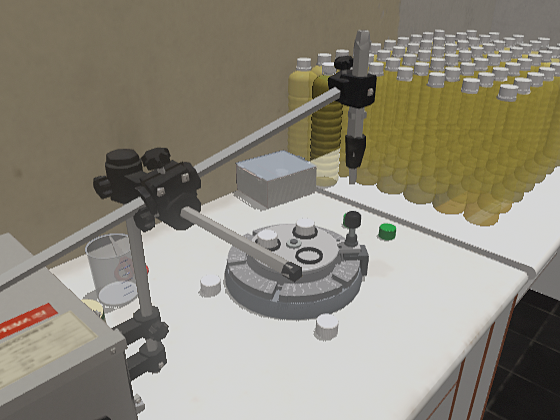

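View pics/top0.png

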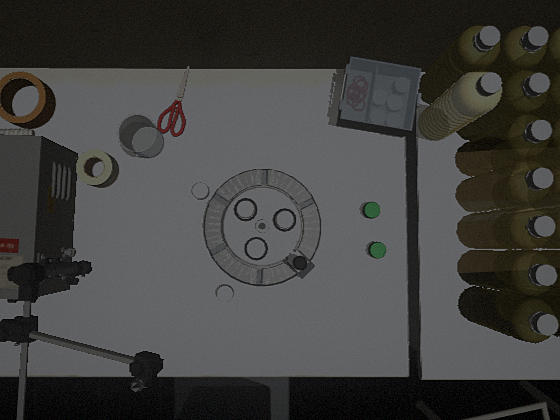

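The scene view shows the turntable at about (293,265), with the knob at (353,220). The top view shows the ring centred near (262,227) with the knob and home block at (300,263). Next I enlarge the ring.

```bash
cat > h.py <<'E'
from cell import env
import cv2,numpy as np
np.set_printoptions(precision=2,suppress=True)
def ray(c,u,v,z):
    P=c["pose"];d=P[:3,:3]@np.linalg.inv(c["K"])@[u,v,1];return P[:3,3]+d*(z-P[2,3])/d[2]
def px(c,p):
    P=c["pose"];q=c["K"]@(P[:3,:3].T@(np.asarray(p,float)-P[:3,3]));return q[:2]/q[2]
E
python3 - <<'E'
from h import *
c=env.read_camera("top");im=c["img"]
cr=im[155:300,190:335]
cr=cv2.convertScaleAbs(cv2.resize(cr,(580,580),interpolation=cv2.INTER_CUBIC),alpha=2)
cv2.imwrite("pics/ring.png",cr)
g=cv2.cvtColor(im,cv2.COLOR_BGR2GRAY)
sub=(g[150:305,185:340]<45).astype(np.uint8)
n,l,s,ce=cv2.connectedComponentsWithStats(sub)
for i in range(1,n):
    if s[i,4]>25: print(s[i],ce[i]+[185,150])
E
```

```text
[ 49  48  23  23 127] [245.13 208.57]
[ 88  59  23  22 122] [284.05 219.19]
[ 60  87  23  23 116] [255.7  248.78]
[ 98 106  24  17 201] [297.93 262.85]
[ 30 111  82  25 107] [255.64 278.82]
```

View pics/ring.png

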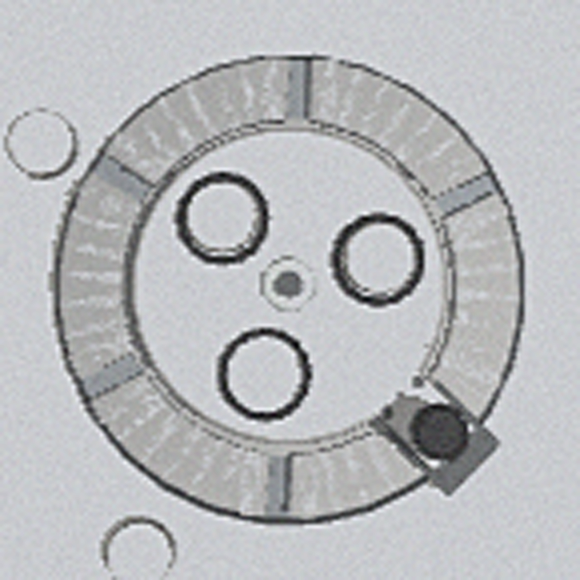

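The crop shows the ring centred near (288,288), five notches, and the knob at (438,432) on the home block. The first clockwise notch is at (280,485). Converting these to world coordinates.

```bash
python3 - <<'E'
from h import *
c=env.read_camera("top");s=env.read_camera("scene")
f=lambda x,y,z:ray(c,190+(x+.5)/4-.5,155+(y+.5)/4-.5,z)
# ring outer ellipse: left,right,top,bottom extremes
N=[f(300,90,40),f(467,193,40),f(280,485,40),f(115,377,40),f(125,178,40)]
L=np.mean([f(55,288,40),f(522,288,40),f(288,55,40),f(288,522,40)],0);print("ringc",L, [np.linalg.norm(f(*p,40)-L) for p in((55,288),(522,288),(288,55),(288,522))])
hub=f(288,284,62);print("hub",hub)
C=L
k=f(439,430,116);print("knob",k,"r",np.linalg.norm((k-C)[:2]))
ang=lambda p:np.degrees(np.arctan2(p[1]-C[1],p[0]-C[0]))
print([ang(n) for n in N], "knob",ang(k))
print("scene knob pix",px(s,[k[0],k[1],105]))
im=s["img"][190:270,320:400]
g=cv2.cvtColor(im,cv2.COLOR_BGR2GRAY);m=(g<60).astype(np.uint8);n,l,st,ce=cv2.connectedComponentsWithStats(m)
for i in range(1,n):
    if st[i,4]>20: print(st[i][:2]+[320,190],st[i],ce[i]+[320,190])
d=im[20:45,25:42]
print(g[15:50:2,33])
# expected knob extents in scene
for z in(94,116): print(z,px(s,[k[0],k[1],z]))
print(env.state()["joints"])
E
```

```text
ringc [ 577.46 -101.6    40.  ] [np.float64(107.63896389222536), np.float64(107.92532949867802), np.float64(108.08624456980696), np.float64(107.48216880861854)]
hub [ 578.21 -101.77   62.  ]
knob [ 514.49 -166.73  116.  ] r 90.58786757488052
[np.float64(-3.228210013768021), np.float64(-62.056519546920214), np.float64(177.75476180585), np.float64(117.46239553649313), np.float64(56.31047155836099)] knob -134.02907201119407
scene knob pix [351.48 218.86]
[345 211] [ 25  21  16  17 205] [352.54 219.81]
[115 221 221  34  59  64  61  57  56  58  57  54  94 101 100 105  74  73]
94 [350.99 224.99]
116 [351.98 212.64]
[ 1.05  0.49  1.56  0.    1.09 -0.11]
```

```bash
cat >> h.py <<'E'
C=np.array([577.5,-101.6]);A0=-134.0;AN=-182.75
def kn(a,z): a=np.radians(A0-a);return np.array([C[0]+92*np.cos(a),C[1]+92*np.sin(a),z])
def T(d,yaw):
    return np.array([np.cos(yaw)*d[0]+np.sin(yaw)*d[1],np.sin(yaw)*d[0]-np.cos(yaw)*d[1],-d[2]])
E
python3 - <<'E'
from h import *
s=env.state();p=s["eef_pos"];y=s["tcp_rot"][2];print(p,y)
for q in([460,200,485],kn(0,485),kn(0,108)): print(q,T(np.array(q)-p,y))
E
python3 -m crank '[[0,0,-250,0,50],[0,0,-250,0,50],[0,0,-250,0,50],[0,0,-250,0,50],[0,0,-250,0,50],[0,0,-250,0,50],[0,0,-250,0,50]]'
```

```text
[250.11 572.7  233.4 ] 2.7297632619346035
[460, 200, 485] [-341.53 -257.52 -251.6 ]
[ 513.59 -167.78  485.  ] [-537.86 -573.1  -251.6 ]
[ 513.59 -167.78  108.  ] [-537.86 -573.1   125.4 ]
t: 0.83
eef_pos: [250.2, 572.9, 492.3]
tcp_rot: [3.13, 0.001, 2.73]
ft_force: [-0.2, -0.1, 1.7]
opening: 0.572
grip_force: 0.0
```

```bash
python3 -m crank '[[-342,-258,0,0,50],[-342,-258,0,0,50],[-342,-258,0,0,50],[-342,-258,0,0,50],[-342,-258,0,0,50],[-342,-258,0,0,50],[-342,-258,0,0,50],[-342,-258,0,0,50],[-342,-258,0,0,50],[-342,-258,0,0,50]]'; python3 -m crank '[[-196,-316,0,0,50],[-196,-316,0,0,50],[-196,-316,0,0,50],[-196,-316,0,0,50],[-196,-316,0,0,50],[-196,-316,0,0,50],[-196,-316,0,0,50],[-196,-316,0,0,50],[-196,-316,0,0,50],[-196,-316,0,0,50]]'
python3 - <<'E'
from h import *
s=env.state();p=s["eef_pos"];y=s["tcp_rot"][2];print(s["t"],p,y,s["joints"])
print(T(kn(0,150)-p,y))
E
```

```text
t: 1.67
eef_pos: [454.9, 207.7, 483.7]
tcp_rot: [3.141, 0.0, 2.73]
ft_force: [0.4, 0.0, -1.3]
opening: 0.524
grip_force: 0.0
t: 2.5
eef_pos: [508.1, -163.9, 482.2]
tcp_rot: [-3.14, -0.002, 2.725]
ft_force: [1.0, 0.3, 0.3]
opening: 0.525
grip_force: 0.0
2.5 [ 508.05 -163.89  482.21] 2.7251863622241386 [-0.44  0.2   1.35 -0.    1.59 -1.59]
[ -6.64  -1.31 332.21]
```

```bash
python3 -m crank '[[0,0,330,0,50],[0,0,330,0,50],[0,0,330,0,50],[0,0,330,0,50],[0,0,330,0,50],[0,0,330,0,50],[0,0,330,0,50],[0,0,330,0,50],[0,0,330,0,50],[0,0,330,0,50]]'
python3 - <<'E'
from h import *
s=env.state();p=s["eef_pos"];y=s["tcp_rot"][2];print(s["t"],p,y)
print(T(kn(0,108)-p,y))
c=env.read_camera("scene");cv2.imwrite("pics/s1.png",cv2.resize(c["img"][100:340,200:520],(800,600)))
print(px(c,p),px(c,kn(0,105)))
E
```

```text
t: 3.33
eef_pos: [507.4, -158.0, 153.1]
tcp_rot: [3.141, -0.003, 2.73]
ft_force: [0.4, 0.7, 1.0]
opening: 0.524
grip_force: 0.0
3.3333 [ 507.38 -158.04  153.12] 2.729892814396029
[-9.59 -6.44 45.12]
[354.23 194.23] [352.34 218.81]
```

View pics/s1.png

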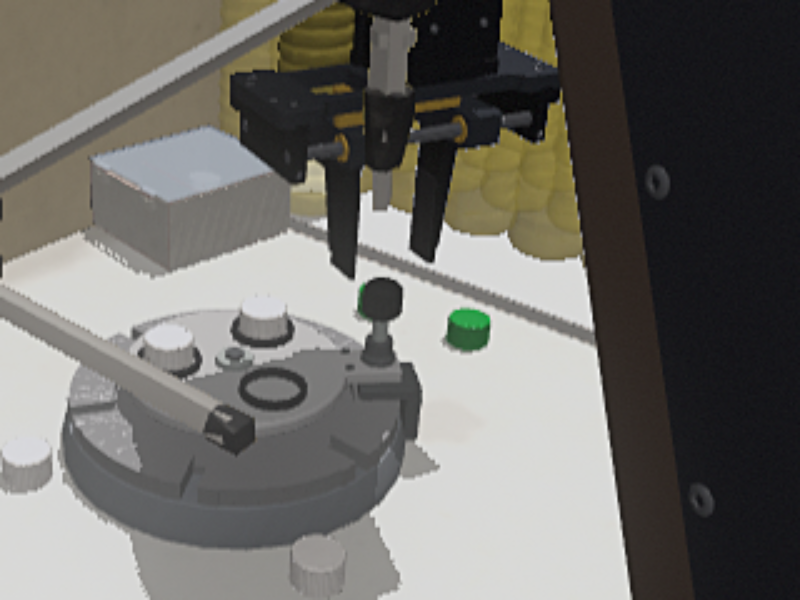

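The gripper straddles the knob from above: knob at (380,300), fingers at (345,270) and (425,255). I check the settling offset.

```bash
python3 -m crank '[[0,0,0,0,50],[0,0,0,0,50],[0,0,0,0,50]]'; python3 - <<'E'
from h import *
s=env.state();p=s["eef_pos"];y=s["tcp_rot"][2]
print(T(kn(0,108)-p,y),s["eef_pos"])
E
```

```text
t: 3.63
eef_pos: [508.3, -158.6, 155.5]
tcp_rot: [3.142, 0.003, 2.73]
ft_force: [0.2, 0.3, 0.1]
opening: 0.528
grip_force: 0.0
[-8.57 -6.32 47.48] [ 508.27 -158.56  155.48]
```

```bash
python3 -m crank '[[-8.5,-6.5,0,0,50],[-8.5,-6.5,25,0,50],[-8.5,-6.5,46,0,50],[-8.5,-6.5,46,0,50],[-8.5,-6.5,46,0,50],[-8.5,-6.5,46,0,50]]'
python3 - <<'E'
from h import *
s=env.state();p=s["eef_pos"];print(p)
c=env.read_camera("scene");cv2.imwrite("pics/s2.png",cv2.resize(c["img"][160:280,290:410],(600,600)))
E
```

```text
t: 4.13
eef_pos: [513.5, -168.2, 108.7]
tcp_rot: [3.142, 0.001, 2.73]
ft_force: [-0.2, -0.1, 0.2]
opening: 0.524
grip_force: 0.0
[ 513.46 -168.18  108.68]
```

View pics/s2.png

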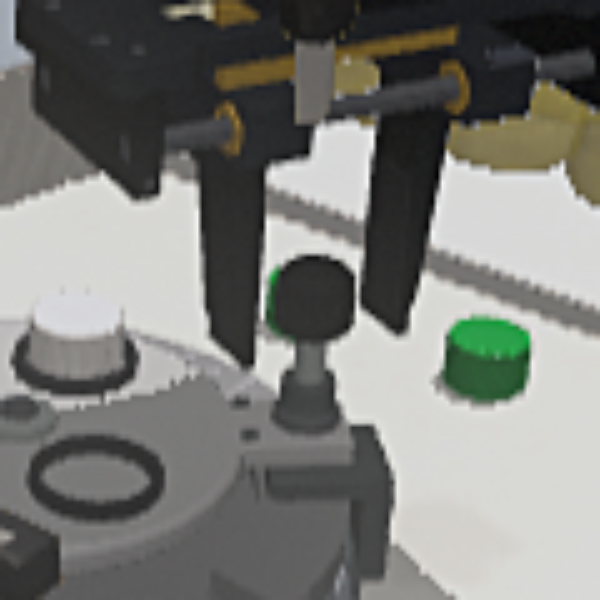

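The fingers stand either side of the knob (313,298), which is roughly centred between the tips at (250,365) and (400,330). I close in stages and watch the side force.

```bash
python3 -m crank '[[0,0,0,0,30],[0,0,0,0,30],[0,0,0,0,30],[0,0,0,0,30]]'; python3 -m crank '[[0,0,0,0,27],[0,0,0,0,27],[0,0,0,0,27]]';python3 -m crank '[[0,0,0,0,25],[0,0,0,0,25],[0,0,0,0,25]]'
```

```text
t: 4.52
eef_pos: [513.0, -167.7, 108.0]
tcp_rot: [3.142, 0.001, 2.73]
ft_force: [0.1, 0.4, 0.2]
opening: 0.332
grip_force: 0.0
t: 4.77
eef_pos: [512.9, -167.7, 107.6]
tcp_rot: [3.142, 0.0, 2.73]
ft_force: [-0.2, -0.3, 0.9]
opening: 0.287
grip_force: 0.0
t: 5.02
eef_pos: [512.9, -167.7, 107.6]
tcp_rot: [3.142, -0.0, 2.73]
ft_force: [-0.2, -0.4, 0.3]
opening: 0.268
grip_force: 0.1
```

```bash
python3 -m crank '[[0,0,0,0,22],[0,0,0,0,20],[0,0,0,0,20],[0,0,0,0,20]]'
```

```text
t: 5.35
eef_pos: [512.8, -167.8, 107.6]
tcp_rot: [-3.142, 0.0, 2.73]
ft_force: [-1.3, -2.7, -0.5]
opening: 0.244
grip_force: 30.0
```

```bash
python3 -m crank '[[0,0,-3,0,20],[0,0,-6,0,20],[0,0,-9,0,20],[0,0,-12,0,20],[0,0,-12.5,0,20],[0,0,-12.5,0,20],[0,0,-12.5,0,20]]'
python3 - <<'E'
from h import *
c=env.read_camera("scene");cv2.imwrite("pics/s3.png",cv2.resize(c["img"][160:280,290:410],(600,600)))
s=env.state();y=s["tcp_rot"][2]
for a in range(0,56,4): print(a,T(kn(a,0)-kn(0,0),2.73).round(1)[:2],kn(a,0)[:2])
E
```

```text
t: 5.93
eef_pos: [512.6, -167.6, 120.0]
tcp_rot: [3.141, -0.001, 2.73]
ft_force: [-1.0, -1.4, -10.2]
opening: 0.242
grip_force: 30.0
0 [0. 0.] [ 513.59 -167.78]
4 [5.9 2.4] [ 509.13 -163.16]
8 [11.7  5.3] [ 505.   -158.24]
12 [17.2  8.6] [ 501.23 -153.05]
16 [22.5 12.2] [ 497.83 -147.6 ]
20 [27.6 16.2] [ 494.81 -141.93]
24 [32.3 20.5] [ 492.2  -136.06]
28 [36.7 25.2] [ 490.   -130.03]
32 [40.8 30.1] [ 488.23 -123.86]
36 [44.5 35.3] [ 486.9  -117.58]
40 [47.9 40.8] [ 486.   -111.22]
44 [50.9 46.5] [ 485.56 -104.81]
48 [53.5 52.4] [485.56 -98.39]
52 [55.6 58.4] [486.   -91.98]
```

View pics/s3.png

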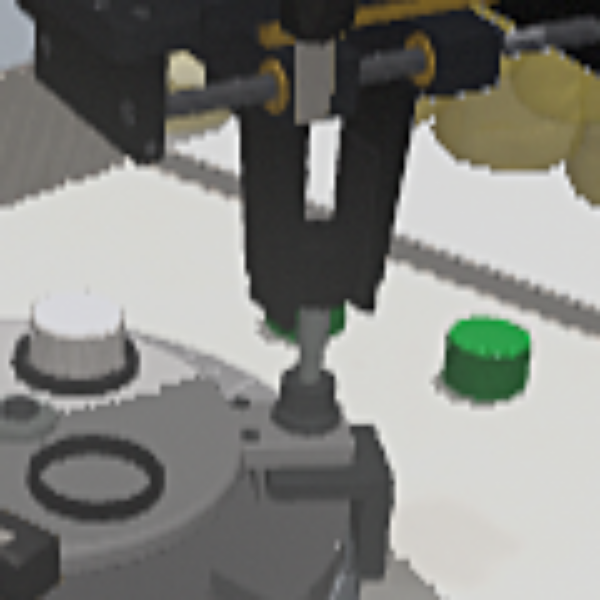

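The knob is lifted clear: the pin shaft shows at (313,340), and the -10 N pull matches a plunger value of about 0.022. I turn along the circle.

```bash
python3 -m crank '[[3,1.2,0,0,20],[5.9,2.4,0,0,20],[8.8,3.8,0,0,20],[11.7,5.3,0,0,20],[14.5,6.9,0,0,20],[17.2,8.6,0,0,20],[19.9,10.4,0,0,20],[22.5,12.2,0,0,20],[22.5,12.2,0,0,20]]'; python3 -m crank '[[2.6,1.9,0,0,20],[5.1,4,0,0,20],[7.5,6.1,0,0,20],[9.8,8.3,0,0,20],[12,10.6,0,0,20],[14.2,13,0,0,20],[16.3,15.4,0,0,20],[18.3,17.9,0,0,20],[18.3,17.9,0,0,20]]'
```

```text
t: 6.73
eef_pos: [496.8, -146.9, 120.2]
tcp_rot: [3.141, -0.0, 2.73]
ft_force: [0.2, 0.9, -9.9]
opening: 0.242
grip_force: 30.0
t: 7.48
eef_pos: [487.5, -123.2, 120.2]
tcp_rot: [3.141, 0.0, 2.73]
ft_force: [1.8, 0.6, -10.0]
opening: 0.244
grip_force: 30.0
```

```bash
python3 -m crank '[[0,0,4,0,20],[0,0,8,0,20],[0,0,11.5,0,20],[0,0,11.5,0,20],[0,0,11.5,0,20]]'; python3 -m crank '[[0,0,0,0,27],[0,0,0,0,27],[0,0,0,0,27]]'
python3 - <<'E'
from h import *
c=env.read_camera("scene");cv2.imwrite("pics/s4.png",cv2.resize(c["img"][160:280,280:400],(600,600)))
E
```

```text
t: 7.9
eef_pos: [487.6, -123.8, 108.4]
tcp_rot: [3.141, -0.0, 2.73]
ft_force: [2.5, 1.7, -6.9]
opening: 0.241
grip_force: 30.0
t: 8.15
eef_pos: [487.7, -124.0, 109.1]
tcp_rot: [-3.142, 0.001, 2.73]
ft_force: [0.1, 0.3, 0.3]
opening: 0.282
grip_force: 0.0
```

View pics/s4.png

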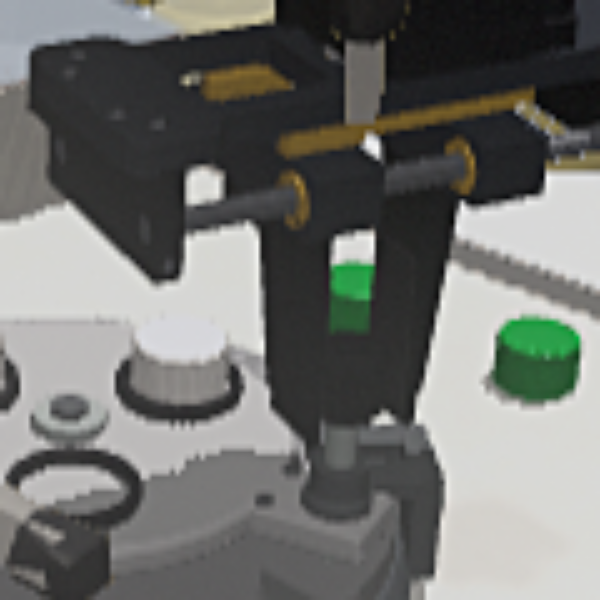

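The pin now rides on the ring and the knob sits loosely between the fingers, with the housing at (340,490). I push on, quickly at first and then in small steps.

```bash
python3 -m crank '[[1,1.3,0,0,27],[1.9,2.6,0,0,27],[2.8,3.9,0,0,27],[3.7,5.2,0,0,27],[4.6,6.6,0,0,27],[5.4,8,0,0,27],[6.3,9.3,0,0,27],[7.1,10.7,0,0,27]]';python3 - <<'E'
from h import *
print(env.state()["eef_pos"],px(env.read_camera("scene"),kn(40,105)))
for a in np.arange(40,54,.5): print(a,T(kn(a,0)-kn(40,0),2.73).round(1)[:2])
E
```

```text
t: 8.87
eef_pos: [485.3, -111.0, 108.6]
tcp_rot: [3.142, -0.0, 2.73]
ft_force: [-2.6, -2.7, 0.6]
opening: 0.288
grip_force: 1.5
[ 485.25 -110.96  108.6 ] [345.11 238.49]
40.0 [0. 0.]
40.5 [0.4 0.7]
41.0 [0.8 1.4]
41.5 [1.2 2.1]
42.0 [1.5 2.8]
42.5 [1.9 3.5]
43.0 [2.3 4.2]
43.5 [2.6 5. ]
44.0 [3.  5.7]
44.5 [3.3 6.4]
45.0 [3.7 7.1]
45.5 [4.  7.9]
46.0 [4.3 8.6]
46.5 [4.6 9.3]
47.0 [ 4.9 10.1]
47.5 [ 5.2 10.8]
48.0 [ 5.5 11.6]
48.5 [ 5.8 12.3]
49.0 [ 6.1 13.1]
49.5 [ 6.4 13.8]
50.0 [ 6.7 14.6]
50.5 [ 6.9 15.3]
51.0 [ 7.2 16.1]
51.5 [ 7.4 16.9]
52.0 [ 7.7 17.6]
52.5 [ 7.9 18.4]
53.0 [ 8.2 19.2]
53.5 [ 8.4 19.9]
```

```bash
cat > w.py <<'E'
from h import *
c=env.read_camera("scene");p=env.state()["eef_pos"]
g=c["img"].max(2)
pt=[px(c,[p[0],p[1],z]) for z in range(140,80,-4)]
print([int(g[int(v)-0,int(u)-1:int(u)+4].max()) for u,v in pt], "ang",134-(-np.degrees(np.arctan2(p[1]-C[1],p[0]-C[0]))%360)if 0 else (-134-np.degrees(np.arctan2(p[1]-C[1],p[0]-C[0])))%360)
E
python3 w.py; python3 -m crank '[[0.8,1.4,0,0,27],[1.5,2.8,0,0,27],[2.3,4.2,0,0,27],[3,5.7,0,0,27],[3.7,7.1,0,0,27]]'; python3 w.py
```

```text
[169, 85, 99, 97, 131, 129, 48, 50, 51, 50, 50, 50, 50, 77, 104] ang 40.31407527381316
t: 9.38
eef_pos: [484.7, -103.1, 108.7]
tcp_rot: [-3.141, 0.0, 2.73]
ft_force: [-2.3, -4.6, -1.0]
opening: 0.287
grip_force: 2.5
[237, 245, 144, 182, 250, 180, 50, 50, 52, 51, 51, 52, 51, 75, 104] ang 45.225999875187114
```

```bash
python3 -m crank '[[0.3,0.7,0,0,27],[0.6,1.5,0,0,27],[0.6,1.5,0,0,27]]'; python3 w.py;  python3 -m crank '[[0.3,0.8,0,0,27],[0.6,1.5,0,0,27],[0.6,1.5,0,0,27]]'; python3 w.py
```

```text
t: 9.68
eef_pos: [484.7, -101.4, 108.5]
tcp_rot: [3.141, -0.0, 2.73]
ft_force: [-0.6, -2.0, -1.5]
opening: 0.287
grip_force: 1.0
[239, 245, 206, 224, 239, 68, 51, 51, 52, 51, 51, 51, 52, 84, 105] ang 46.117603614379675
t: 9.98
eef_pos: [485.0, -99.7, 108.7]
tcp_rot: [3.141, 0.0, 2.73]
ft_force: [0.8, -0.4, -0.0]
opening: 0.287
grip_force: 0.0
[239, 246, 205, 224, 227, 231, 240, 215, 57, 52, 54, 53, 53, 54, 54] ang 47.14459199271823
```

```bash
python3 -m crank '[[0.3,0.7,0,0,27],[0.3,0.7,0,0,27]]'; python3 w.py
```

```text
t: 10.2
eef_pos: [484.9, -99.0, 108.7]
tcp_rot: [3.141, 0.0, 2.73]
ft_force: [-0.4, -0.5, 0.4]
opening: 0.282
grip_force: 0.0
[239, 224, 220, 224, 235, 238, 244, 214, 50, 53, 53, 54, 53, 53, 53] ang 47.57243315370988
```

The pin has dropped: the knob top sank by about 10 mm and the side force is near zero. I open, rise and check.

```bash
python3 -m crank '[[0,0,0,0,50],[0,0,0,0,50],[0,0,0,0,50],[0,0,0,0,50],[0,0,-20,0,50],[0,0,-45,0,50],[0,0,-80,0,50],[0,0,-120,0,50],[0,0,-120,0,50],[0,0,-120,0,50]]'
python3 - <<'E'
from h import *
c=env.read_camera("scene");cv2.imwrite("pics/s5.png",cv2.resize(c["img"][170:330,200:400],(800,640))[:600])
# knob centroid vs. expected at z=95 / 105 
for z in(95,105):print(z,px(c,[485.3,-98.5,z]))
g=cv2.cvtColor(c["img"],cv2.COLOR_BGR2GRAY);m=(g[215:270,320:370]<60).astype(np.uint8);n,l,st,ce=cv2.connectedComponentsWithStats(m)
for i in range(1,n):
    if st[i,4]>20: print(st[i],ce[i]+[320,215])
E
```

```text
t: 11.08
eef_pos: [485.4, -99.3, 230.4]
tcp_rot: [3.141, 0.004, 2.73]
ft_force: [-1.3, -0.0, 0.3]
opening: 0.526
grip_force: 0.0
95 [339.83 247.87]
105 [340.25 241.95]
[ 0 21 11 11 32] [326.97 242.47]
[12 25 10 17 40] [334.15 249.8 ]
[17 24 12 17 29] [345.21 244.45]
```

View pics/s5.png

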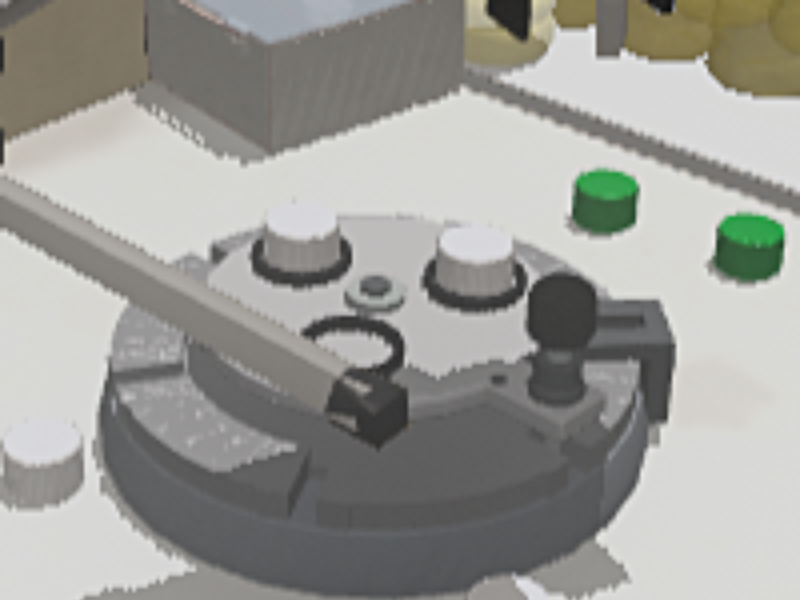

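The knob centre in the crop, (562,312), is pixel (340.5,248). That matches a height of 95 mm, so the plunger is fully down. The caps are still in their nests and the gripper is clear.

```bash
python3 -m crank '[[0,0,0,0,50],[0,0,0,0,50],[0,0,0,0,50],[0,0,0,0,50]]'; python3 -c "
from cell import env
print(env.job_done())"
```

```text
t: 11.47
eef_pos: [484.7, -99.1, 227.8]
tcp_rot: [-3.142, -0.002, 2.73]
ft_force: [0.2, -0.6, -0.1]
opening: 0.528
grip_force: 0.0
the job is handed in; nothing more can be done
None
```

I turned the table clockwise about 48° to its first notch, where the pin sprang fully down by camera check, then let go, backed the gripper clear and handed the job in at about 11.5 s; the verdict wasn't shown.

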